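Park the rheometer plates in size order

ROBOT

A 6-joint arm with a two-finger parallel gripper is mounted at the origin on a cart in front of the work surface, level with it; the furniture and walls round the work are solid. World frame = base frame: x ahead of the robot, y to its left, z up, the work surface at z = 0. Lengths are in m, angles in rad, forces in N, time in s.
With the tool pointing down it reaches from about 0.3 to 0.875 m from the base axis. Payload 6.4 kg.
Tool frame: the origin (TCP) lies between the finger pads; the fingertips stand 19 mm ahead of it and the grasp point (between the pads) is the TCP (ctrl.tips_ahead is the z of the fingertips in the tool frame, in m); z points along the fingers, y is the line along which they close (so a half turn about z gives the same grasp; the last joint's range is limited). The gripper opens to 85 mm and grips with 20 to 120 N. Pads are 22 mm wide; open, the fingers measure 114 mm over their backs; the gripper's body (76 mm by 85 mm) begins 54 mm behind the grasp point. The pads swing forward as they close: fully open they stand 13 mm farther back than shut.
Start: joints at [-1.532, 0.181, 1.607, -0, 1.354, -0.206], TCP at [0.139, -0.558, 0.25] pointing down, gripper open.
Joint ranges: [-2.99, 2.99], [-0.89, 2.07], [0.3, 2.58], [-1.14, 4.28], [0, 2.63], [-3.12, 3.12]. Speed limits (rad/s): [2.57, 2.57, 3.01, 3.14, 3.14, 3.14].

INTERFACE

Orientations are given as a unit quaternion [w, x, y, z].
In Python, from bench import readout, vision, ctrl gives the robot as it stands.
- The arm moves only by the tool play_rows, never from a script. Its arguments are lists of equal length, an entry for each row: "xyz": the shift along the tool's x, y, z in mm, a list of three; "rot": the turn, a rotation vector about the tool's x, y, z in rad, a list of three; "grip": the opening, from 0 (shut) to 1 (fully open). In form: {"xyz": [[x, y, z], ...], "rot": [[rx, ry, rz], ...], "grip": [grip, ...]}. A call has exactly 10 rows; each row is the pose to reach, as a shift and turn from the pose commanded when the call began, along the tool's axes at that moment; what a row does not reach only later rows make up. A row lasts 1/8 s, in which the tool goes at most 62.5 mm and 10.7 degrees, less where a joint would pass 70% of its speed; a pose out of reach is approached as far as the arm can. A call with a gripper value outside its range is refused whole. The fingers move at their own pace and stop on an object; the grip force is fixed at half the most. Time passes only in rows, so rows that repeat a pose let the fingers close, or fill a call up. It gives the time, the measured TCP pose, the force, the opening and the grip force at its end, in the units of the state.
- readout.get_obs(): the state, without advancing time (a new reading comes with each control period).
- vision.camera(name): name is "scene" or "top" or "wrist"; returns a dict with "color" (384x512x3 uint8, red, green, blue), "depth" (384x512 float32, m along the optical axis (not along the pixel's ray), 0 where there is no reading), "camera_matrix" (3x3 intrinsics, pixels), "extrinsics" (4x4, takes a point from camera to world coordinates); the wrist camera has in their place "hand_eye" (4x4, takes a point from camera to tool coordinates, whose origin is the TCP and whose axes are the flange's). Camera axes: x right, y down, z forward; pixel columns grow to the right and rows downward; lengths in m; the calibration is good to about 2 mm. A picture is of the moment at which its call begins: read the wrist's pose just before it.
- ctrl.hand_in(): hands the job in; it is judged then, once.
The state is a dict: "time_s": time; "q": joint angles; "dq": joint speeds; "joint_efforts": joint torques, N m; "eef_pos": TCP position; "eef_rot": TCP orientation; "wrist_force": force on the tool from outside, world axes, zero at the start; "torque": the same for the moment, N m; "opening": opening from 0.0 (shut) to 1.0 (fully open); "grasp_force": force on a finger pad.
Only numpy, scipy, OpenCV 4.12 (cv2) and the standard library are available. Lean on these libraries where they do the work, as an engineer would, in place of code of your own. Each camera call takes 0.05 s, during which the arm holds its last target. There are 200 camera calls.

TASK

Put the four rheometer measuring plates away in their storage rack: stand each one upright, face down and flat, in the ring seat made for it, so that the row runs in order of plate diameter from the smallest in the narrowest ring to the largest in the widest. Keep the plates upright all the while, and do not shift the amber vial or the petri dish.

Things in the scene. Friction and masses are not known exactly. Their poses are not given: they have to be found in the camera images.
- plate_25: Smallest of the four loose measuring plates: a stainless disc 25 mm in diameter (thin at its rim) as foot, a 12 mm shaft above it and on top a round pale hub about 19 mm thick with an orange ring, from 48 to 94 mm above the underside; 94 mm tall, 70 to 170 g. Grasp the hub from above. Origin: centre of the disc's underside; z up along the shaft.
- plate_32: Second smallest of the four loose measuring plates: a stainless disc 32 mm in diameter (thin at its rim) as foot, a 12 mm shaft above it and on top a round pale hub about 19 mm thick with a blue ring, from 48 to 94 mm above the underside; 94 mm tall, 70 to 170 g. Grasp the hub from above. Origin: centre of the disc's underside; z up along the shaft.
- plate_40: Second largest of the four loose measuring plates: a stainless disc 40 mm in diameter (thin at its rim) as foot, a 12 mm shaft above it and on top a round pale hub about 19 mm thick with a black ring, from 48 to 94 mm above the underside; 94 mm tall, 70 to 170 g. Grasp the hub from above. Origin: centre of the disc's underside; z up along the shaft.
- plate_50: Largest of the four loose measuring plates: a stainless disc 50 mm in diameter (thin at its rim) as foot, a 12 mm shaft above it and on top a round pale hub about 19 mm thick with a black ring, from 48 to 94 mm above the underside; 94 mm tall, 70 to 170 g. Grasp the hub from above. Origin: centre of the disc's underside; z up along the shaft.
- seat_25: Seat for the 25 mm plate: white ring on the rack, the narrowest ring, at one end of the row; bore 41 mm, rim 6 mm above its floor, wall 4 mm. Origin: centre of the seat's floor, where the plate's underside rests, 16 mm above the bench; z up. The rack is a fixed grey board 290 x 86 x 14 mm, turned any way; seats in one line 66, 70, 76 mm apart, narrow to wide.
- seat_32: Seat for the 32 mm plate: white ring on the rack, the second narrowest ring; bore 48 mm, rim 6 mm above its floor, wall 4 mm. Origin: centre of the seat's floor, where the plate's underside rests, 16 mm above the bench; z up. The rack is a fixed grey board 290 x 86 x 14 mm, turned any way; seats in one line 66, 70, 76 mm apart, narrow to wide.
- seat_40: Seat for the 40 mm plate: white ring on the rack, the second widest ring; bore 56 mm, rim 6 mm above its floor, wall 4 mm. Origin: centre of the seat's floor, where the plate's underside rests, 16 mm above the bench; z up. The rack is a fixed grey board 290 x 86 x 14 mm, turned any way; seats in one line 66, 70, 76 mm apart, narrow to wide.
- seat_50: Seat for the 50 mm plate: white ring on the rack, the widest ring, at the other end of the row; bore 66 mm, rim 6 mm above its floor, wall 4 mm. Origin: centre of the seat's floor, where the plate's underside rests, 16 mm above the bench; z up. The rack is a fixed grey board 290 x 86 x 14 mm, turned any way; seats in one line 66, 70, 76 mm apart, narrow to wide.
- vial: Bystander: small amber vial with a white cap, 27 mm in diameter, 57 mm tall. Origin: centre of its underside.
- petri_dish: Bystander: clear petri dish holding two sample pucks, 64 mm in diameter, 15 mm high. Origin: centre of its underside. (To the robot's right stands the rheometer, a tall instrument with open oven doors, beyond x = 0.48 and y = -0.14: pass in front of it.)
There are look-alikes about, which are no part of the job. What is shaped like the plate_50 but blue is not meant.

How it is judged:
At the end, for the whole second after the job is handed in: Each of the four plates stands flat on the floor of its own seat (centre within 11 mm, height within 3 mm, tilt under 0.08 rad) and is at rest, so the row runs from the smallest plate to the largest (horizontal distance between plate_25 and seat_25 below 0.011 m and z of plate_25 in the frame of seat_25 between -0.003 and 0.003 m and angle between each of plate_25, plate_32, plate_40, plate_50's own z axis and vertical below 0.08 rad and linear speed of each of plate_25, plate_32, plate_40, plate_50 below 0.04 m/s and angular speed of each of plate_25, plate_32, plate_40, plate_50 below 1 rad/s and horizontal distance between plate_32 and seat_32 below 0.011 m and z of plate_32 in the frame of seat_32 between -0.003 and 0.003 m and horizontal distance between plate_40 and seat_40 below 0.011 m and z of plate_40 in the frame of seat_40 between -0.003 and 0.003 m and horizontal distance between plate_50 and seat_50 below 0.011 m and z of plate_50 in the frame of seat_50 between -0.003 and 0.003 m); the robot touches nothing.
It fails at once if a measuring plate is tipped over (more than 0.6 rad) (angle between any of plate_25, plate_32, plate_40, plate_50's own z axis and vertical above 0.6 rad).
It fails at once if the vial or the petri dish is shifted by more than 20 mm (distance of any of vial, petri_dish from where it was at the start of the episode above 0.02 m).
It also fails if it takes over 96 s, if anything falls off the work surface, if the arm or the gripper's body presses on something with over 40 N, if the wrist force passes 120 N, or if a joint passes its speed limit or range.

## Working session

There is one attempt and no reset: what is moved stays moved. The work goes in short steps, Python scripts to look and compute and a tool call to move; the robot and the scene stay as the last step left them, time stands still between calls to the robot, and variables do not carry over. Pictures are saved under pics/ and viewed, at most 14 in all, crops included, and the job is handed in when it is done.

Besides the shell and the picture viewer there is one more tool, called after "Request:" as a command line: name --argument value ..., lists and objects as JSON in quotes. play_rows: Moves the arm, as the interface text tells. Its arguments: {"type":"object","properties":{"xyz":{"type":"array","items":{"type":"array","items":{"type":"number"}}},"rot":{"type":"array","items":{"type":"array","items":{"type":"number"}}},"grip":{"type":"array","items":{"type":"number"}}},"required":["xyz","rot","grip"]}

```bash
ls; mkdir -p pics
cat > h.py <<'E'
import numpy as np, cv2
from bench import readout, vision, ctrl
def cloud(n, obs=None):
    c=vision.camera(n); K=np.array(c["camera_matrix"]); d=c["depth"]
    v,u=np.mgrid[:d.shape[0],:d.shape[1]]
    p=np.stack([(u-K[0,2])/K[0,0]*d,(v-K[1,2])/K[1,1]*d,d],-1)
    T=np.array(c["extrinsics"]) if "extrinsics" in c else None
    if T is None:
        from scipy.spatial.transform import Rotation as R
        q=obs["eef_rot"]; W=np.eye(4); W[:3,:3]=R.from_quat([q[1],q[2],q[3],q[0]]).as_matrix(); W[:3,3]=obs["eef_pos"]
        T=W@np.array(c["hand_eye"])
    w=p@T[:3,:3].T+T[:3,3]; w[d==0]=np.nan
    return c["color"],w,T,K
E
python3 - <<'E'
from h import *
o=readout.get_obs(); print(o)
for n in("top","scene"):
    c,w,T,K=cloud(n); np.savez(f"{n}.npz",c=c,w=w,T=T,K=K)
    cv2.imwrite(f"pics/{n}0.png",cv2.resize(c[...,::-1],(800,600),interpolation=cv2.INTER_CUBIC))
    print(n,T.round(3).tolist(),K.round(1).tolist())
E
```

```text
pics
{'time_s': 0.0, 'q': array([-1.53232175e+00,  1.81522269e-01,  1.60800759e+00, -4.27136167e-05,
        1.35378443e+00, -2.06288800e-01]), 'dq': array([ 0.00084529, -0.00018768,  0.00052419, -0.00016215, -0.00141435,
        0.00168928]), 'joint_efforts': array([ 4.56953067e-04, -4.44871759e+01, -3.51337659e+01, -2.00293025e-04,
        8.97963066e-03, -8.37719057e-06]), 'eef_pos': array([ 0.13932842, -0.5573319 ,  0.24939488]), 'eef_rot': array([-8.59537419e-04,  9.92519771e-01,  1.22080965e-01,  5.13654914e-05]), 'wrist_force': array([ 0.10411397,  0.10413199, -0.09386263]), 'torque': array([-0.00311153,  0.00574946,  0.01953404]), 'grasp_force': 0.0, 'opening': 0.9998199437703559}
top [[-0.007, -0.998, 0.057, 0.479], [-1.0, 0.007, 0.002, 0.145], [-0.003, -0.057, -0.998, 1.02], [0.0, 0.0, 0.0, 1.0]] [[365.8, 0.0, 255.4], [0.0, 365.8, 192.5], [0.0, 0.0, 1.0]]
scene [[-0.569, -0.436, 0.697, -0.319], [-0.822, 0.308, -0.479, 0.729], [-0.006, -0.846, -0.534, 0.705], [0.0, 0.0, 0.0, 1.0]] [[479.3, 0.0, 263.5], [0.0, 479.3, 189.5], [0.0, 0.0, 1.0]]
```

View pics/top0.png

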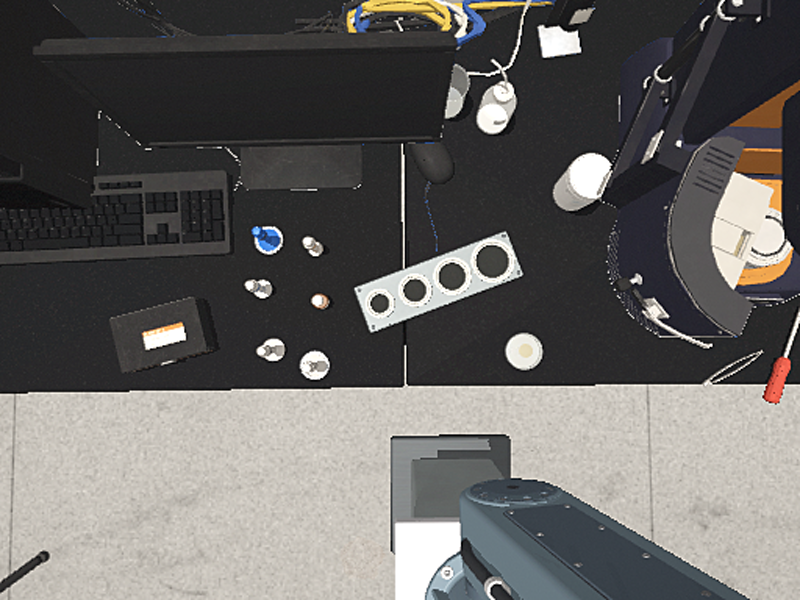

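View pics/scene0.png

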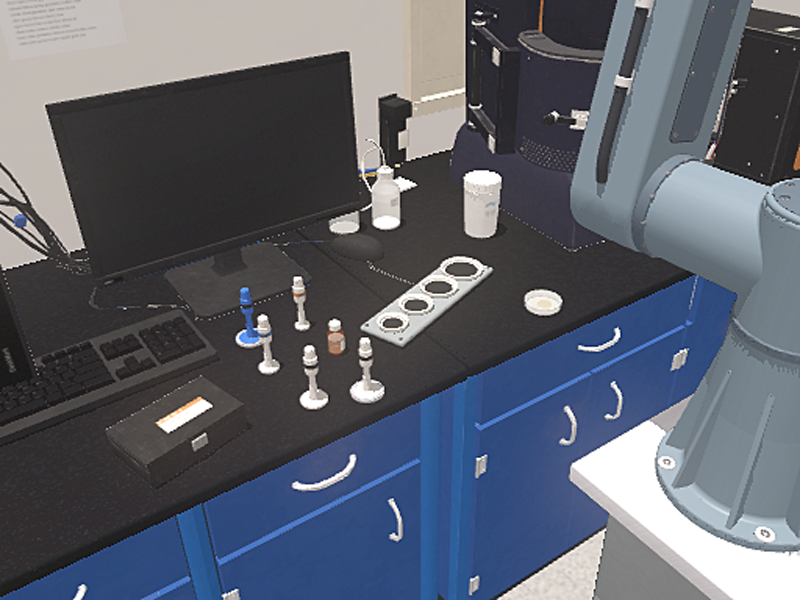

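Top view: the ring seats run from narrow (379,303) through (414,290) and (451,276) to wide (494,260). The vial is at (320,300) and the petri dish at (523,351).

Candidates in the top view: orange-ring plate (313,243), all-blue look-alike (267,239), a plate at (258,287), a plate at (270,349) and a plate at (314,365). I'll measure them and check the choice in one crop.

Run:
```python
from h import *
from scipy import ndimage
for n in("top","scene"):
    f=np.load(n+".npz"); c,w=f["c"],f["w"]; x,y,z=w[...,0],w[...,1],w[...,2]
    roi=(x>0.2)&(x<0.75)&(y>-0.05)&(y<0.6)
    # hub tops
    m=roi&(z>0.085)&(z<0.1); L,k=ndimage.label(m)
    print(n,"tops")
    for i in range(1,k+1):
        s=L==i
        if s.sum()>5:
            P=w[s]; v,u=np.argwhere(s).mean(0); print(s.sum(),(u*800/512).round(),(v*800/512).round(),((P.min(0)+P.max(0))/2).round(4),np.ptp(P,0).round(4),c[s].mean(0).round())
    # disc feet, low points
    m=roi&(z>0.0025)&(z<0.03); L,k=ndimage.label(m)
    print("low")
    for i in range(1,k+1):
        s=L==i
        if s.sum()>15:
            P=w[s]; v,u=np.argwhere(s).mean(0); print(s.sum(),(u*800/512).round(),(v*800/512).round(),((P.min(0)+P.max(0))/2).round(4),np.ptp(P,0).round(4),np.median(P[:,2]).round(4))
f=np.load("scene.npz")["c"][170:270,135:260,::-1]
g=np.load("top.npz")["c"][140:250,135:350,::-1]
cv2.imwrite("pics/crop1.png",cv2.resize(f,(750,600),interpolation=cv2.INTER_CUBIC))
cv2.imwrite("pics/crop2.png",cv2.resize(g,None,fx=3.7,fy=3.7,interpolation=cv2.INTER_CUBIC))
```

```text
top tops
32 256.0 231.0 [0.6496 0.3808 0.0931] [0.0128 0.0158 0.0113] [ 87. 141. 211.]
30 307.0 241.0 [0.633  0.297  0.0915] [0.0148 0.0137 0.0125] [229. 226. 222.]
33 250.0 284.0 [0.5626 0.3904 0.092 ] [0.0132 0.0136 0.0117] [219. 216. 212.]
32 261.0 351.0 [0.4533 0.3718 0.0928] [0.0127 0.0146 0.0106] [218. 216. 211.]
31 306.0 368.0 [0.4253 0.2985 0.0912] [0.0128 0.0143 0.0123] [231. 228. 224.]
low
2541 186.0 220.0 [0.6845 0.5229 0.0164] [0.1309 0.154  0.0271] 0.0213
301 300.0 186.0 [0.7437 0.3223 0.0089] [0.0125 0.2106 0.0127] 0.0106
189 270.0 240.0 [0.6489 0.3832 0.0133] [0.048  0.0565 0.0215] 0.0053
16 436.0 241.0 [0.6447 0.0805 0.0076] [0.035  0.0059 0.0101] 0.0063
3169 436.0 282.0 [0.5722 0.0896 0.0147] [0.1763 0.2792 0.0244] 0.0156
46 317.0 250.0 [0.6324 0.2948 0.016 ] [0.0221 0.0251 0.0267] 0.0058
78 264.0 289.0 [0.5634 0.3905 0.015 ] [0.0339 0.0288 0.0246] 0.0059
122 206.0 324.0 [0.4995 0.4879 0.0163] [0.093  0.0244 0.0273] 0.016
123 275.0 349.0 [0.4521 0.3691 0.0135] [0.0441 0.0357 0.0217] 0.0056
64 509.0 351.0 [ 0.4481 -0.0426  0.0114] [0.0465 0.012  0.0175] 0.015
198 316.
[... 663 characters left out ...]
 ] 0.0086
76 532.0 306.0 [ 0.4471 -0.042   0.0106] [0.0457 0.0145 0.0147] 0.0128
121 220.0 311.0 [0.7417 0.3954 0.0076] [0.0157 0.0721 0.01  ] 0.0089
64 301.0 321.0 [0.6292 0.2993 0.0161] [0.0262 0.0228 0.0268] 0.0077
2286 155.0 353.0 [0.6816 0.522  0.0162] [0.1367 0.156  0.0273] 0.0198
123 249.0 336.0 [0.6493 0.3856 0.0159] [0.0564 0.0369 0.0266] 0.0052
105 336.0 346.0 [0.5341 0.2832 0.0163] [0.0252 0.0374 0.0272] 0.0168
102 268.0 363.0 [0.5604 0.393  0.0162] [0.0321 0.0299 0.0273] 0.0057
225 366.0 390.0 [0.4239 0.3001 0.0159] [0.0496 0.048  0.0266] 0.0047
173 313.0 397.0 [0.4524 0.373  0.0159] [0.0405 0.0385 0.0268] 0.0054
563 205.0 444.0 [0.4381 0.5384 0.0163] [0.0359 0.123  0.0274] 0.016
```

View pics/crop1.png

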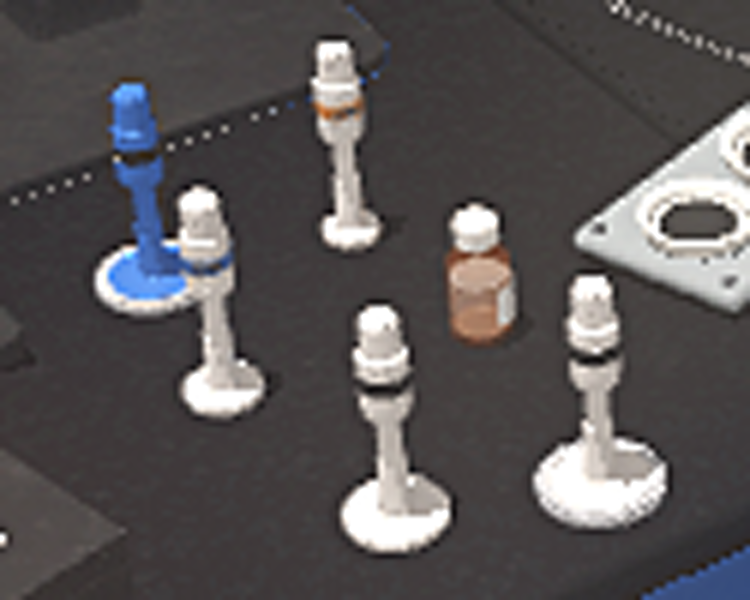

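View pics/crop2.png

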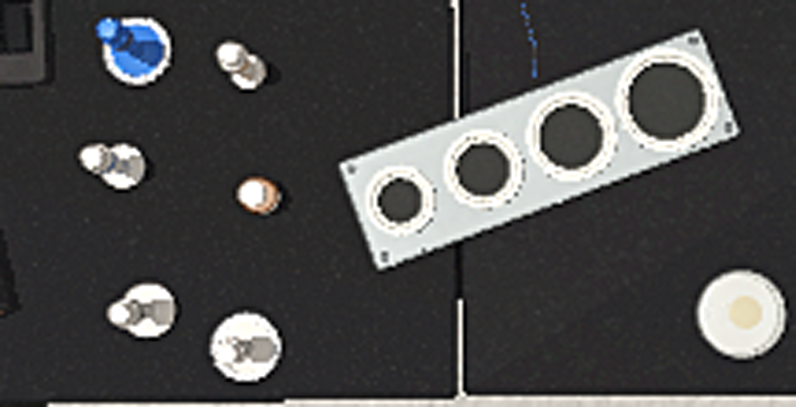

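The scene crop settles the choice:
- **plate_25:** orange ring, at (338,105)
- **plate_32:** blue ring, at (205,255)
- **plate_40:** black ring with the smaller disc, at (395,510)
- **plate_50:** black ring with the larger disc, at (600,480)
- **Look-alike:** all blue, at (135,190), to be left alone

The measured foot sizes (about 26, 32, 40 and 49 mm) agree. Next I'll fit the seats.

```bash
cat >> h.py <<'E'
from scipy.spatial.transform import Rotation as R
def plane(u,v,T,K,z):
    r=T[:3,:3]@np.array([(u-K[0,2])/K[0,0],(v-K[1,2])/K[1,1],1]); return T[:3,3]+r*(z-T[2,3])/r[2]
def go(x,y,z,yaw):  # yaw = world angle (deg) of tool y axis
    o=readout.get_obs(); q=o["eef_rot"]; C=R.from_quat([q[1],q[2],q[3],q[0]])
    a=np.deg2rad(yaw); Y=np.array([np.cos(a),np.sin(a),0]); Z=np.array([0,0,-1.]); X=np.cross(Y,Z)
    D=R.from_matrix(np.stack([X,Y,Z],1))
    print("xyz",(C.inv().apply(np.array([x,y,z])-o["eef_pos"])*1000).round(1),"rot",(C.inv()*D).as_rotvec().round(3),"t",o["time_s"],"pos",o["eef_pos"].round(4))
def holes(c,T,K,z=0.022,roi=None):
    g=cv2.cvtColor(c,cv2.COLOR_RGB2GRAY); m=(g<110).astype(np.uint8)
    if roi is not None: m&=roi.astype(np.uint8)
    cs,_=cv2.findContours(m,cv2.RETR_CCOMP,cv2.CHAIN_APPROX_NONE); out=[]
    for k in cs:
        if len(k)<25: continue
        P=np.array([plane(a,b,T,K,z)[:2] for a,b in k[:,0]])
        A=np.c_[2*P,np.ones(len(P))]; s=np.linalg.lstsq(A,(P**2).sum(1),rcond=None)[0]; r=np.sqrt(s[2]+s[:2]@s[:2])
        e=np.abs(np.linalg.norm(P-s[:2],axis=1)-r).mean()
        if .015<r<.04 and e<.003: out.append([*s[:2],r,e])
    return np.array(out)
E
python3 - <<'E'
from h import *
for n in("top","scene"):
    f=np.load(n+".npz"); h=holes(f["c"],f["T"],f["K"]); h=h[np.argsort(h[:,2])]
    print(n,h.round(4).tolist(), np.linalg.norm(np.diff(h[:,:2],axis=0),axis=1).round(4))
f=np.load("top.npz");w=f["w"]
m=(w[...,2]>.12)&(w[...,0]>.5)&(w[...,1]>-.15)&(w[...,0]<.85); print("tall",np.nanmin(w[m],0),np.nanmax(w[m],0))
s=np.array([.55,.2]); go(.48,.05,.3,18)
o=readout.get_obs(); print(np.array(vision.camera("wrist")["hand_eye"]).round(3))
E
```

```text
top [[0.5561, 0.1206, 0.0185, 0.0006], [0.5802, 0.0552, 0.0224, 0.0006], [0.4538, 0.3713, 0.0227, 0.002], [0.4266, 0.2957, 0.0266, 0.0006], [0.6063, -0.0156, 0.0275, 0.0007], [0.6457, -0.4982, 0.0322, 0.0008], [0.4485, -0.0685, 0.0336, 0.0007]] [0.0697 0.3405 0.0803 0.3595 0.4843 0.4728]
scene [[0.5485, 0.1258, 0.0168, 0.0015], [0.5731, 0.0613, 0.0203, 0.0013], [0.5991, -0.0097, 0.0251, 0.0016]] [0.069  0.0757]
tall [ 0.53188178 -0.1499866   0.1200224 ] [0.84995517 0.78284627 0.38327306]
xyz [ 477.7 -506.8  -49.6] rot [-1.00e-03 -2.00e-03 -1.64e+00] t 0.1 pos [ 0.1394 -0.5574  0.2495]
[[-0.    -0.946 -0.324  0.082]
 [ 1.    -0.    -0.001  0.001]
 [ 0.    -0.324  0.946 -0.124]
 [ 0.     0.     0.     1.   ]]
```

```bash
python3 -c "
from h import *
go(.56,.10,.3,20)"
```

```text
xyz [ 567.5 -536.   -49.5] rot [-1.000e-03 -1.000e-03 -1.675e+00] t 0.15 pos [ 0.1394 -0.5575  0.2496]
```

Request:
play_rows --xyz '[[57, -54, -50], [114, -107, -50], [170, -161, -50], [227, -214, -50], [284, -268, -50], [341, -322, -50], [397, -375, -50], [454, -429, -50], [511, -482, -50], [567, -536, -50]]' --rot '[[0, 0, -0.17], [0, 0, -0.34], [0, 0, -0.5], [0, 0, -0.67], [0, 0, -0.84], [0, 0, -1.0], [0, 0, -1.17], [0, 0, -1.34], [0, 0, -1.5], [0, 0, -1.675]]' --grip '[1, 1, 1, 1, 1, 1, 1, 1, 1, 1]'

```text
time_s: 1.4
eef_pos: [0.4712, -0.0384, 0.3002]
eef_rot: [0.0, 0.571, 0.821, -0.0]
wrist_force: [0.2, -0.8, 0.1]
opening: 0.999
grasp_force: 0.0
```

```bash
python3 -c "
from h import *
go(.56,.10,.3,20); print(readout.get_obs()['q'])"
```

```text
xyz [ 98.9 131.4   0.2] rot [0.    0.001 0.006] t 1.4 pos [ 0.4712 -0.0384  0.3002]
[-3.32964424e-01 -9.60711793e-02  1.79280844e+00 -1.94289949e-04
  1.44422111e+00 -6.87694647e-01]
```

Request:
play_rows --xyz '[[33, 44, 0], [66, 88, 0], [99, 131, 0], [99, 131, 0], [99, 131, 0], [99, 131, 0], [99, 131, 0], [99, 131, 0], [99, 131, 0], [99, 131, 0]]' --rot '[[0, 0, 0], [0, 0, 0], [0, 0, 0], [0, 0, 0], [0, 0, 0], [0, 0, 0], [0, 0, 0], [0, 0, 0], [0, 0, 0], [0, 0, 0]]' --grip '[1, 1, 1, 1, 1, 1, 1, 1, 1, 1]'

```text
time_s: 2.65
eef_pos: [0.5597, 0.0973, 0.3002]
eef_rot: [0.0, 0.574, 0.819, 0.0]
wrist_force: [-0.2, 0.1, -0.1]
opening: 0.999
grasp_force: 0.0
```

Run:
```python
from h import *
o=readout.get_obs(); c,w,T,K=cloud("wrist",o); np.savez("rack.npz",c=c,w=w,T=T,K=K)
cv2.imwrite("pics/wr1.png",c[...,::-1])
h=holes(c,T,K); print(h.round(4).tolist())
h=holes(c,T,K,.016); print(h.round(4).tolist()); print(T.round(3).tolist(),K.tolist())
```

```text
[[0.6031, -0.0149, 0.0274, 0.0005], [0.5778, 0.0549, 0.023, 0.0005], [0.554, 0.1204, 0.0187, 0.0004], [0.5317, 0.1814, 0.0154, 0.0003], [0.5358, 0.2876, 0.016, 0.0021]]
[[0.6042, -0.0177, 0.0278, 0.0005], [0.5785, 0.0531, 0.0234, 0.0005], [0.5543, 0.1196, 0.019, 0.0004], [0.5317, 0.1815, 0.0156, 0.0003], [0.5359, 0.2892, 0.0162, 0.0022]]
[[0.94, 0.323, 0.11, 0.53], [0.341, -0.89, -0.304, 0.175], [-0.0, 0.323, -0.946, 0.424], [0.0, 0.0, 0.0, 1.0]] [[270.797402037739, 0.0, 253.7588651516119], [0.0, 270.797402037739, 194.9969697424883], [0.0, 0.0, 1.0]]
```

View pics/wr1.png

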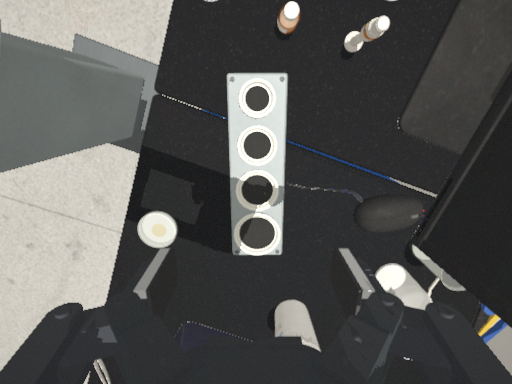

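The wrist view shows the four bores at (257,98), (257,146), (257,190) and (257,233). The vial is at (288,18) and the orange-ring plate at (372,30). At the floor plane the bore spacings come out at 65.9, 70.8 and 75.3 mm, which agrees with 66, 70 and 76.

Seat centres:

| Seat | x (m) | y (m) |
|---|---|---|
| seat_25 | 0.5325 | 0.1815 |
| seat_32 | 0.555 | 0.1195 |
| seat_40 | 0.579 | 0.0537 |
| seat_50 | 0.605 | -0.018 |

Plate_25 is first.

Run:
```python
from h import *
for n in("top","scene"):
    w=np.load(n+".npz")["w"]; m=(w[...,2]>.11)&(w[...,0]>.5)&(w[...,0]<.9)&(w[...,1]>.15)&(w[...,1]<.5); print(n,np.nanmin(w[m],0) if m.any() else None)
go(.631,.298,.2,20)
```

```text
top [0.78947038 0.15004701 0.11000714]
scene [0.78278875 0.15001786 0.11000218]
xyz [164.1 135.6 100.2] rot [ 0.  0. -0.] t 2.7 pos [0.5597 0.0974 0.3002]
```

Request:
play_rows --xyz '[[33, 27, 0], [66, 54, 0], [99, 81, 25], [132, 108, 60], [164, 136, 100], [164, 136, 100], [164, 136, 100], [164, 136, 100], [164, 136, 100], [164, 136, 100]]' --rot '[[0, 0, 0], [0, 0, 0], [0, 0, 0], [0, 0, 0], [0, 0, 0], [0, 0, 0], [0, 0, 0], [0, 0, 0], [0, 0, 0], [0, 0, 0]]' --grip '[1, 1, 1, 1, 1, 1, 1, 1, 1, 1]'

```text
time_s: 3.95
eef_pos: [0.6319, 0.2975, 0.2015]
eef_rot: [0.001, 0.574, 0.819, 0.001]
wrist_force: [0.9, -0.1, -0.1]
opening: 1.001
grasp_force: 0.0
```

```bash
cat >> h.py <<'E'
def tops(xy):
    o=readout.get_obs(); c,w,T,K=cloud("wrist",o)
    m=(np.hypot(w[...,0]-xy[0],w[...,1]-xy[1])<.03)&(w[...,2]>.088)&(w[...,2]<.1)
    f=(np.hypot(w[...,0]-xy[0],w[...,1]-xy[1])<.04)&(w[...,2]>.003)&(w[...,2]<.012)
    for q in (m,f):
        P=w[q]; print(len(P), (((P.min(0)+P.max(0))/2).round(4),np.ptp(P,0).round(4)) if len(P) else "")
    return c
E
python3 - <<'E'
from h import *
c=tops((.631,.298)); cv2.imwrite("pics/w2.png",c[...,::-1]); go(.631,.298,.072,20)
E
```

```text
221 (array([0.6304, 0.297 , 0.0924]), array([0.0146, 0.0142, 0.0088]))
197 (array([0.6287, 0.2961, 0.0066]), array([0.0281, 0.0258, 0.007 ]))
xyz [  0.6  -0.7 129.2] rot [ 0.001  0.    -0.001] t 4.0 pos [0.6317 0.2976 0.2012]
```

View pics/w2.png

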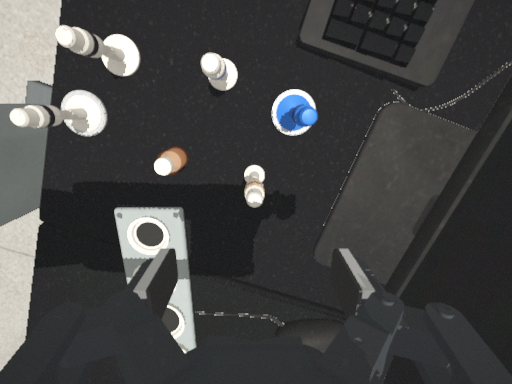

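The wrist view shows the orange-ring plate at (255,185), now between the fingers' directions and clear of the vial at (170,160) and the blue look-alike at (297,112). Its hub top is at (0.6304, 0.297), z 0.092, which agrees with the other cameras. I'll go down and grip.

Request:
play_rows --xyz '[[0, -2, 45], [0, -2, 90], [0, -2, 120], [0, -2, 131], [0, -2, 131], [0, -2, 131], [0, -2, 131], [0, -2, 131], [0, -2, 131], [0, -2, 131]]' --rot '[[0, 0, 0], [0, 0, 0], [0, 0, 0], [0, 0, 0], [0, 0, 0], [0, 0, 0], [0, 0, 0], [0, 0, 0], [0, 0, 0], [0, 0, 0]]' --grip '[0.7, 0.7, 0.7, 0.7, 0.7, 0.7, 0, 0, 0, 0]'

```text
time_s: 5.25
eef_pos: [0.6302, 0.2976, 0.0701]
eef_rot: [0.001, 0.574, 0.819, 0.001]
wrist_force: [0.2, 0.8, 4.6]
opening: 0.192
grasp_force: 58.6
```

Request:
play_rows --xyz '[[0, 0, -45], [0, 0, -90], [-10, -20, -125], [-35, -60, -130], [-55, -96, -130], [-76, -131, -130], [-76, -131, -130], [-76, -131, -100], [-76, -131, -60], [-76, -131, -35]]' --rot '[[0, 0, 0], [0, 0, 0], [0, 0, 0], [0, 0, 0], [0, 0, 0], [0, 0, 0], [0, 0, 0], [0, 0, 0], [0, 0, 0], [0, 0, 0]]' --grip '[0, 0, 0, 0, 0, 0, 0, 0, 0, 0]'

```text
time_s: 6.5
eef_pos: [0.5318, 0.1817, 0.102]
eef_rot: [-0.001, 0.574, 0.819, -0.001]
wrist_force: [0.0, 1.4, -0.5]
opening: 0.194
grasp_force: 58.8
```

Run:
```python
from h import *
go(.5325,.1815,.086,20)
o=readout.get_obs();print(o['opening'],o['grasp_force'],o['wrist_force']); c,w,T,K=cloud("wrist",o)
cv2.imwrite("pics/w3.png",c[...,::-1]);
```

```text
xyz [-0.4  0.6 16. ] rot [-0.002 -0.001  0.   ] t 6.5 pos [0.5318 0.1817 0.102 ]
0.19407869614741022 58.76632412255276 [ 0.02266914  1.36932909 -0.50032312]
```

View pics/w3.png

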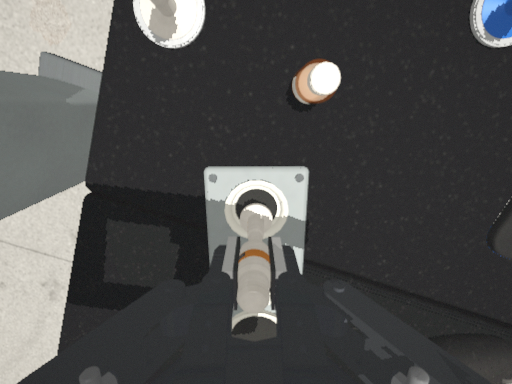

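The wrist view shows the gripped orange-ring plate, foot at (258,212), just above the narrow ring centred at (256,208). It is upright and lined up, so I'll lower and release.

Request:
play_rows --xyz '[[0, 0, 6], [0, 0, 12], [0, 0, 17], [0, 0, 17.5], [0, 0, 17.5], [0, 0, 17.5], [0, 0, 17.5], [0, 0, -20], [0, 0, -60], [0, 0, -100]]' --rot '[[0, 0, 0], [0, 0, 0], [0, 0, 0], [0, 0, 0], [0, 0, 0], [0, 0, 0], [0, 0, 0], [0, 0, 0], [0, 0, 0], [0, 0, 0]]' --grip '[0, 0, 0, 0, 0.6, 0.6, 0.6, 0.7, 0.7, 0.7]'

```text
time_s: 7.8
eef_pos: [0.5323, 0.1811, 0.2054]
eef_rot: [0.0, 0.574, 0.819, -0.0]
wrist_force: [1.0, 0.3, -0.0]
opening: 0.703
grasp_force: 0.0
```

Run:
```python
from h import *
go(.5605,.391,.20,20)
o=readout.get_obs(); c,w,T,K=cloud("wrist",o)
m=(np.hypot(w[...,0]-.5325,w[...,1]-.1815)<.03)&(w[...,2]>.1)&(w[...,2]<.12); P=w[m]; print(len(P),(P.min(0)+P.max(0))/2,np.ptp(P,0))
```

```text
xyz [187.6  98.3   5.4] rot [-0.  0. -0.] t 7.8 pos [0.5323 0.1811 0.2054]
268 [0.53219247 0.17914618 0.10651121] [0.01485251 0.01435598 0.01300767]
```

Request:
play_rows --xyz '[[38, 20, 2], [75, 39, 4], [113, 59, 5], [150, 79, 5], [188, 98, 5], [188, 98, 5], [188, 98, 5], [188, 98, 5], [188, 98, 5], [188, 98, 5]]' --rot '[[0, 0, 0], [0, 0, 0], [0, 0, 0], [0, 0, 0], [0, 0, 0], [0, 0, 0], [0, 0, 0], [0, 0, 0], [0, 0, 0], [0, 0, 0]]' --grip '[0.7, 0.7, 0.7, 0.7, 0.7, 0.7, 0.7, 0.7, 0.7, 0.7]'

```text
time_s: 9.1
eef_pos: [0.5604, 0.3908, 0.1994]
eef_rot: [0.0, 0.574, 0.819, 0.0]
wrist_force: [-0.2, 0.2, -0.3]
opening: 0.699
grasp_force: 0.0
```

Run:
```python
from h import *
tops((.56,.391)); go(.56,.39,.07,20)
```

```text
224 (array([0.5592, 0.3912, 0.0924]), array([0.0148, 0.015 , 0.0087]))
360 (array([0.5591, 0.3922, 0.0075]), array([0.0316, 0.0295, 0.0087]))
xyz [ -0.7  -0.7 129.4] rot [ 0.    -0.    -0.001] t 9.15 pos [0.5604 0.3909 0.1994]
```

Request:
play_rows --xyz '[[1, -1, 45], [1, -1, 90], [1, -1, 120], [1, -1, 129.5], [1, -1, 129.5], [1, -1, 129.5], [1, -1, 129.5], [1, -1, 129.5], [1, -1, 129.5], [1, -1, 129.5]]' --rot '[[0, 0, 0], [0, 0, 0], [0, 0, 0], [0, 0, 0], [0, 0, 0], [0, 0, 0], [0, 0, 0], [0, 0, 0], [0, 0, 0], [0, 0, 0]]' --grip '[0.7, 0.7, 0.7, 0.7, 0.7, 0.7, 0, 0, 0, 0]'

```text
time_s: 10.4
eef_pos: [0.5593, 0.3921, 0.0705]
eef_rot: [0.0, 0.574, 0.819, 0.0]
wrist_force: [-1.5, 0.1, 5.1]
opening: 0.193
grasp_force: 58.5
```

Run:
```python
from h import *
go(.555,.1195,.21,20)
```

```text
xyz [-254.7  -97.1 -139.7] rot [ 0.001 -0.    -0.   ] t 10.4 pos [0.5593 0.3921 0.0705]
```

Request:
play_rows --xyz '[[0, 0, -45], [0, 0, -90], [0, 0, -135], [-40, -15, -140], [-85, -32, -140], [-130, -49, -140], [-175, -66, -140], [-220, -84, -140], [-255, -97, -140], [-255, -97, -140]]' --rot '[[0, 0, 0], [0, 0, 0], [0, 0, 0], [0, 0, 0], [0, 0, 0], [0, 0, 0], [0, 0, 0], [0, 0, 0], [0, 0, 0], [0, 0, 0]]' --grip '[0, 0, 0, 0, 0, 0, 0, 0, 0, 0]'

```text
time_s: 11.65
eef_pos: [0.5548, 0.1167, 0.2091]
eef_rot: [-0.0, 0.575, 0.818, -0.0]
wrist_force: [-0.6, 0.6, -1.7]
opening: 0.19
grasp_force: 58.8
```

Run:
```python
from h import *
go(.555,.1195,.0865,20)
```

```text
xyz [  2.6   1.3 122.6] rot [-0.001  0.    -0.004] t 11.65 pos [0.5548 0.1167 0.2091]
```

Request:
play_rows --xyz '[[0, 0, 0], [0, 0, 30], [0, 0, 70], [0, 0, 95], [0, 0, 105], [0, 0, 105], [0, 0, 105], [0, 0, 105], [0, 0, 105], [0, 0, 105]]' --rot '[[0, 0, 0], [0, 0, 0], [0, 0, 0], [0, 0, 0], [0, 0, 0], [0, 0, 0], [0, 0, 0], [0, 0, 0], [0, 0, 0], [0, 0, 0]]' --grip '[0, 0, 0, 0, 0, 0, 0, 0, 0, 0]'

```text
time_s: 12.9
eef_pos: [0.5551, 0.1191, 0.105]
eef_rot: [0.0, 0.574, 0.819, 0.0]
wrist_force: [-0.3, -0.8, -0.9]
opening: 0.19
grasp_force: 58.8
```

Run:
```python
from h import *
go(.555,.1195,.0865,20)
```

```text
xyz [ 0.4  0.  18.5] rot [ 0.  0. -0.] t 12.9 pos [0.5551 0.1191 0.105 ]
```

Request:
play_rows --xyz '[[0, 0, 6], [0, 0, 12], [0, 0, 17], [0, 0, 18.5], [0, 0, 18.5], [0, 0, 18.5], [0, 0, 18.5], [0, 0, -20], [0, 0, -60], [0, 0, -95]]' --rot '[[0, 0, 0], [0, 0, 0], [0, 0, 0], [0, 0, 0], [0, 0, 0], [0, 0, 0], [0, 0, 0], [0, 0, 0], [0, 0, 0], [0, 0, 0]]' --grip '[0, 0, 0, 0, 0.6, 0.6, 0.6, 0.7, 0.7, 0.7]'

```text
time_s: 14.15
eef_pos: [0.5551, 0.1192, 0.2012]
eef_rot: [0.0, 0.574, 0.819, 0.0]
wrist_force: [0.4, 0.9, 0.3]
opening: 0.699
grasp_force: 0.0
```

Run:
```python
from h import *
o=readout.get_obs(); c,w,T,K=cloud("wrist",o)
for s in((.5325,.1815),(.555,.1195)):
    m=(np.hypot(w[...,0]-s[0],w[...,1]-s[1])<.03)&(w[...,2]>.1)&(w[...,2]<.12); P=w[m]; print(len(P),(P.min(0)+P.max(0))/2,np.ptp(P,0))
go(.4515,.3720,.20,20)
```

```text
307 [0.53286332 0.18024535 0.10667577] [0.01473666 0.01475988 0.01216026]
275 [0.553478   0.11791497 0.10666192] [0.01483796 0.01425914 0.01261431]
xyz [273.8 -13.4   5.5] rot [0.008 0.003 0.   ] t 14.2 pos [0.5577 0.1193 0.2064]
```

Request:
play_rows --xyz '[[45, -2, 0], [91, -4, 0], [136, -6, 0], [182, -8, 0], [228, -9, 0], [273, -11, 0], [273, -11, 0], [273, -11, 0], [273, -11, 0], [273, -11, 0]]' --rot '[[0, 0, 0], [0, 0, 0], [0, 0, 0], [0, 0, 0], [0, 0, 0], [0, 0, 0], [0, 0, 0], [0, 0, 0], [0, 0, 0], [0, 0, 0]]' --grip '[0.7, 0.7, 0.7, 0.7, 0.7, 0.7, 0.7, 0.7, 0.7, 0.7]'

```text
time_s: 15.45
eef_pos: [0.4519, 0.371, 0.1997]
eef_rot: [0.0, 0.574, 0.819, -0.0]
wrist_force: [0.9, -0.0, -0.0]
opening: 0.702
grasp_force: 0.0
```

Run:
```python
from h import *
tops((.4515,.372)); go(.4515,.372,.07,20)
```

```text
224 (array([0.4508, 0.3717, 0.0927]), array([0.0145, 0.0148, 0.0076]))
599 (array([0.4509, 0.3724, 0.0075]), array([0.0393, 0.0383, 0.0089]))
xyz [ 1.000e+00 -1.000e-01  1.297e+02] rot [ 0.     0.    -0.002] t 15.5 pos [0.4519 0.3711 0.1997]
```

Request:
play_rows --xyz '[[1, -1, 45], [1, -1, 90], [1, -1, 120], [1, -1, 129.5], [1, -1, 129.5], [1, -1, 129.5], [1, -1, 129.5], [1, -1, 129.5], [1, -1, 129.5], [1, -1, 129.5]]' --rot '[[0, 0, 0], [0, 0, 0], [0, 0, 0], [0, 0, 0], [0, 0, 0], [0, 0, 0], [0, 0, 0], [0, 0, 0], [0, 0, 0], [0, 0, 0]]' --grip '[0.7, 0.7, 0.7, 0.7, 0.7, 0.7, 0, 0, 0, 0]'

```text
time_s: 16.75
eef_pos: [0.4504, 0.3728, 0.0707]
eef_rot: [0.0, 0.574, 0.819, 0.0]
wrist_force: [-0.3, 1.0, 3.4]
opening: 0.182
grasp_force: 60.8
```

Run:
```python
from h import *
go(.579,.0537,.21,20)
```

```text
xyz [-343.8   11.9 -139.3] rot [ 0.001 -0.    -0.   ] t 16.75 pos [0.4504 0.3728 0.0707]
```

Request:
play_rows --xyz '[[0, 0, -45], [0, 0, -90], [0, 0, -135], [-40, 1, -140], [-90, 3, -140], [-140, 5, -140], [-190, 7, -140], [-240, 8, -140], [-290, 10, -140], [-344, 12, -140]]' --rot '[[0, 0, 0], [0, 0, 0], [0, 0, 0], [0, 0, 0], [0, 0, 0], [0, 0, 0], [0, 0, 0], [0, 0, 0], [0, 0, 0], [0, 0, 0]]' --grip '[0, 0, 0, 0, 0, 0, 0, 0, 0, 0]'

```text
time_s: 18.0
eef_pos: [0.5789, 0.052, 0.2097]
eef_rot: [-0.0, 0.573, 0.819, -0.0]
wrist_force: [1.0, 0.4, -1.2]
opening: 0.176
grasp_force: 60.2
```

Request:
play_rows --xyz '[[0, 0, 0], [0, 0, 0], [0, 0, 30], [0, 0, 70], [0, 0, 95], [0, 0, 105], [0, 0, 105], [0, 0, 105], [0, 0, 105], [0, 0, 105]]' --rot '[[0, 0, 0], [0, 0, 0], [0, 0, 0], [0, 0, 0], [0, 0, 0], [0, 0, 0], [0, 0, 0], [0, 0, 0], [0, 0, 0], [0, 0, 0]]' --grip '[0, 0, 0, 0, 0, 0, 0, 0, 0, 0]'

```text
time_s: 19.25
eef_pos: [0.5794, 0.0533, 0.106]
eef_rot: [0.001, 0.574, 0.819, 0.0]
wrist_force: [0.3, 0.0, -1.5]
opening: 0.183
grasp_force: 60.2
```

Run:
```python
from h import *
go(.579,.0537,.0867,20)
```

```text
xyz [ 0.5 -0.3 19.3] rot [ 0.001  0.001 -0.   ] t 19.25 pos [0.5794 0.0533 0.106 ]
```

Request:
play_rows --xyz '[[0, 0, 6], [0, 0, 12], [0, 0, 17], [0, 0, 18.5], [0, 0, 18.5], [0, 0, 18.5], [0, 0, 18.5], [0, 0, -20], [0, 0, -60], [0, 0, -95]]' --rot '[[0, 0, 0], [0, 0, 0], [0, 0, 0], [0, 0, 0], [0, 0, 0], [0, 0, 0], [0, 0, 0], [0, 0, 0], [0, 0, 0], [0, 0, 0]]' --grip '[0, 0, 0, 0, 0.6, 0.6, 0.6, 0.7, 0.7, 0.7]'

```text
time_s: 20.5
eef_pos: [0.5791, 0.0534, 0.2017]
eef_rot: [0.0, 0.574, 0.819, 0.0]
wrist_force: [0.3, 0.4, 0.3]
opening: 0.698
grasp_force: 0.0
```

Run:
```python
from h import *
go(.4235,.2985,.20,20)
o=readout.get_obs(); c,w,T,K=cloud("wrist",o)
for s in((.5325,.1815),(.555,.1195),(.579,.0537)):
    m=(np.hypot(w[...,0]-s[0],w[...,1]-s[1])<.03)&(w[...,2]>.1)&(w[...,2]<.12); P=w[m]; print(len(P),(P.min(0)+P.max(0))/2,np.ptp(P,0))
```

```text
xyz [283.6 -62.4   1.6] rot [ 0.001  0.    -0.   ] t 20.5 pos [0.5791 0.0534 0.2017]
466 [0.53303862 0.18006168 0.10646931] [0.01482348 0.01506367 0.01248771]
308 [0.55361414 0.11750733 0.1074764 ] [0.01470993 0.01478502 0.0110146 ]
271 [0.57770695 0.05164822 0.10612576] [0.01460626 0.01496502 0.01185714]
```

Request:
play_rows --xyz '[[45, -10, 0], [91, -20, 0], [138, -30, 0], [186, -41, 0], [235, -52, 0], [284, -62, 0], [284, -62, 0], [284, -62, 0], [284, -62, 0], [284, -62, 0]]' --rot '[[0, 0, 0], [0, 0, 0], [0, 0, 0], [0, 0, 0], [0, 0, 0], [0, 0, 0], [0, 0, 0], [0, 0, 0], [0, 0, 0], [0, 0, 0]]' --grip '[0.7, 0.7, 0.7, 0.7, 0.7, 0.7, 0.7, 0.7, 0.7, 0.7]'

```text
time_s: 21.8
eef_pos: [0.4243, 0.2981, 0.2001]
eef_rot: [0.0, 0.574, 0.819, -0.0]
wrist_force: [-0.3, -0.6, 0.2]
opening: 0.701
grasp_force: 0.0
```

Run:
```python
from h import *
tops((.4235,.2985)); go(.423,.299,.07,20)
```

```text
226 (array([0.4231, 0.2983, 0.0922]), array([0.0147, 0.0148, 0.0084]))
951 (array([0.4228, 0.299 , 0.0073]), array([0.0489, 0.0483, 0.0086]))
xyz [  1.1  -0.8 130.1] rot [-0.     0.    -0.002] t 21.85 pos [0.4242 0.2982 0.2001]
```

Request:
play_rows --xyz '[[1, -1, 45], [1, -1, 90], [1, -1, 120], [1, -1, 129.5], [1, -1, 129.5], [1, -1, 129.5], [1, -1, 129.5], [1, -1, 129.5], [1, -1, 129.5], [1, -1, 129.5]]' --rot '[[0, 0, 0], [0, 0, 0], [0, 0, 0], [0, 0, 0], [0, 0, 0], [0, 0, 0], [0, 0, 0], [0, 0, 0], [0, 0, 0], [0, 0, 0]]' --grip '[0.7, 0.7, 0.7, 0.7, 0.7, 0.7, 0, 0, 0, 0]'

```text
time_s: 23.1
eef_pos: [0.4228, 0.2998, 0.0715]
eef_rot: [0.0, 0.574, 0.819, 0.0]
wrist_force: [-0.5, -0.5, 6.4]
opening: 0.188
grasp_force: 58.6
```

Run:
```python
from h import *
go(.605,-.0175,.21,20)
```

```text
xyz [-360.5   62.9 -138.4] rot [0.001 0.    0.   ] t 23.1 pos [0.4228 0.2998 0.0715]
```

Request:
play_rows --xyz '[[0, 0, -45], [0, 0, -90], [0, 0, -135], [-45, 8, -140], [-95, 17, -140], [-148, 26, -140], [-200, 35, -140], [-253, 44, -140], [-308, 54, -140], [-360, 63, -140]]' --rot '[[0, 0, 0], [0, 0, 0], [0, 0, 0], [0, 0, 0], [0, 0, 0], [0, 0, 0], [0, 0, 0], [0, 0, 0], [0, 0, 0], [0, 0, 0]]' --grip '[0, 0, 0, 0, 0, 0, 0, 0, 0, 0]'

```text
time_s: 24.35
eef_pos: [0.605, -0.0188, 0.2102]
eef_rot: [-0.0, 0.574, 0.819, -0.0]
wrist_force: [0.2, 0.3, -0.7]
opening: 0.189
grasp_force: 59.0
```

Request:
play_rows --xyz '[[0, 0, 0], [0, 0, 0], [0, 0, 30], [0, 0, 70], [0, 0, 95], [0, 0, 105], [0, 0, 105], [0, 0, 105], [0, 0, 105], [0, 0, 105]]' --rot '[[0, 0, 0], [0, 0, 0], [0, 0, 0], [0, 0, 0], [0, 0, 0], [0, 0, 0], [0, 0, 0], [0, 0, 0], [0, 0, 0], [0, 0, 0]]' --grip '[0, 0, 0, 0, 0, 0, 0, 0, 0, 0]'

```text
time_s: 25.6
eef_pos: [0.605, -0.0172, 0.1065]
eef_rot: [0.001, 0.574, 0.819, 0.0]
wrist_force: [1.1, -0.1, -1.9]
opening: 0.192
grasp_force: 59.0
```

Run:
```python
from h import *
go(.605,-.0175,.0875,20)
```

```text
xyz [-0.2 -0.1 19. ] rot [ 0.001  0.001 -0.   ] t 25.6 pos [ 0.605  -0.0172  0.1065]
```

Request:
play_rows --xyz '[[0, 0, 6], [0, 0, 12], [0, 0, 17], [0, 0, 18.5], [0, 0, 18.5], [0, 0, 18.5], [0, 0, 18.5], [0, 0, -20], [0, 0, -60], [0, 0, -95]]' --rot '[[0, 0, 0], [0, 0, 0], [0, 0, 0], [0, 0, 0], [0, 0, 0], [0, 0, 0], [0, 0, 0], [0, 0, 0], [0, 0, 0], [0, 0, 0]]' --grip '[0, 0, 0, 0, 0.6, 0.6, 0.6, 0.7, 0.7, 0.7]'

```text
time_s: 26.85
eef_pos: [0.6048, -0.0172, 0.2022]
eef_rot: [0.0, 0.574, 0.819, 0.0]
wrist_force: [0.7, 0.4, -0.2]
opening: 0.702
grasp_force: 0.0
```

Request:
play_rows --xyz '[[-10, -30, -40], [-20, -60, -80], [-20, -90, -110], [-20, -120, -110], [-20, -150, -110], [-20, -150, -110], [-20, -150, -110], [-20, -150, -110], [-20, -150, -110], [-20, -150, -110]]' --rot '[[0, 0, 0], [0, 0, 0], [0, 0, 0], [0, 0, 0], [0, 0, 0], [0, 0, 0], [0, 0, 0], [0, 0, 0], [0, 0, 0], [0, 0, 0]]' --grip '[0.7, 0.7, 0.7, 0.7, 0.7, 0.7, 0.7, 0.7, 0.7, 0.7]'

```text
time_s: 28.1
eef_pos: [0.4707, -0.087, 0.3105]
eef_rot: [-0.0, 0.573, 0.819, -0.0]
wrist_force: [-0.5, -0.4, -0.6]
opening: 0.7
grasp_force: 0.0
```

Run:
```python
from h import *
ims=[]
S=((.5325,.1815),(.555,.1195),(.579,.0537),(.605,-.0175))
for n in("top","scene"):
    c,w,T,K=cloud(n); ims.append(c)
    for s in S:
        d=np.hypot(w[...,0]-s[0],w[...,1]-s[1])<.03
        P=w[d&(w[...,2]>.1)&(w[...,2]<.12)]; print(n,len(P),((P.min(0)+P.max(0))/2).round(4) if len(P) else '')
f=cv2.resize(ims[1][130:240,190:330],(700,550),interpolation=cv2.INTER_CUBIC)
cv2.imwrite("pics/end.png",f[...,::-1])
w0=np.load("scene.npz")["c"].astype(int); print(np.abs(w0[180:240,200:230]-ims[1][180:240,200:230]).mean())
```

```text
top 30 [0.5347 0.1794 0.1078]
top 29 [0.5567 0.1191 0.1083]
top 35 [0.5805 0.0523 0.1062]
top 33 [ 0.6051 -0.0191  0.1073]
scene 32 [0.5336 0.1835 0.1068]
scene 31 [0.5545 0.12   0.1056]
scene 29 [0.5795 0.0547 0.1063]
scene 24 [ 0.6014 -0.0158  0.1069]
9.389074074074074
```

View pics/end.png

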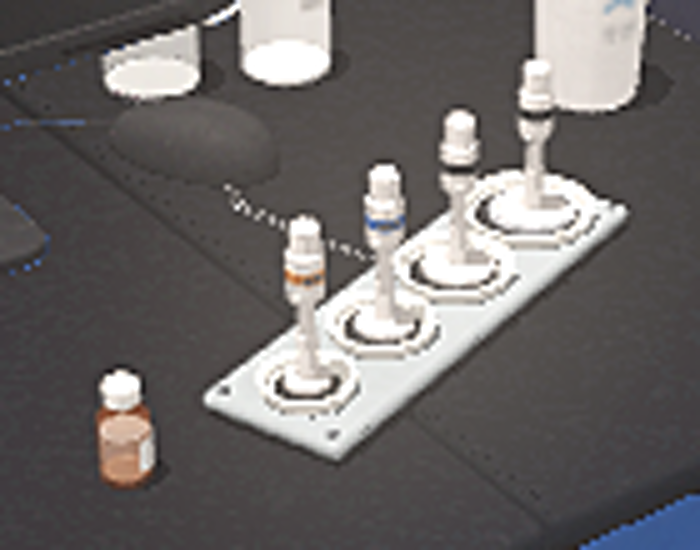

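The final view shows orange at (305,380), blue-ring at (385,325), black 40 at (458,265) and black 50 at (535,210). Each stands upright inside its own ring, and the vial is still in place. The hub tops measured about 0.107 m, 16 mm above where they stood on the bench. Handing in.

```bash
python3 -c "
from h import *
print(ctrl.hand_in())"
```

```text
the job is handed in; nothing more can be done
None
```

The job is handed in, with no verdict returned: all four plates stood upright in their own ring seats, smallest to largest, in the last camera check about 28 s in, and the arm stayed clear of the vial and petri dish.

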